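# Change over the tasting trays

### The job

Two pull-out slides hold tasting cups; only one tray may stand out at a time. First push the tray that stands out (orange sauce) fully home under its hood, then hook a fingertip behind the blue upturned lip of the tray with the dark green sauce and draw it out all the way to its stop. Pinch and lift nothing, keep both cups untouched and upright in their trays, and leave the weight, tape, shaker and lid where they are.

Things in the scene. Friction and masses are not known exactly. Their poses are not given: they have to be found in the camera images.
- slide_green: fixed pull-out slide with the dark green cup: steel runners and base 180 x 125 mm under a clear hood whose top is 82 mm up. Origin at the centre of its underside, on the table; +x points to the closed rear, so its tray comes out along -x, roughly towards the robot; y along the lip, z up. It cannot be moved. Its tray starts home or up to 20 mm out. This slide stands left or right of the other.
- slide_orange: fixed pull-out slide with the orange cup: steel runners and base 180 x 125 mm under a clear hood whose top is 82 mm up. Origin at the centre of its underside, on the table; +x points to the closed rear, so its tray comes out along -x, roughly towards the robot; y along the lip, z up. It cannot be moved. Its tray starts 90 to 120 mm out.
- tray_green (a joint): travel of the tray with the dark green cup, in m: 0 = fully home (stop), 0.12 = fully out (stop). Starts at 0 to 0.02. It slides along -x of its slide, stays where left, about 1.5 N of friction plus 8 N per m/s. The tray is 105 mm wide; at home its lip's centre stands 60 mm in front of the hood.
- tray_orange (a joint): travel of the tray with the orange cup, in m: 0 = fully home (stop), 0.12 = fully out (stop). Starts at 0.09 to 0.12. It slides along -x of its slide, stays where left, about 1.5 N of friction plus 8 N per m/s. The tray is 105 mm wide; at home its lip's centre stands 60 mm in front of the hood.
- lip_green (a point): middle of the top edge of the lip of the green-cup tray, 48 mm above the table, halfway through the lip's 10 mm thickness (faces 5 mm to either side in x); moves with the tray, axes as its slide's. The bay behind the lip runs from 5 to 55 mm along +x from here; it is 50 x 99 mm, empty, its floor 34 mm below this point; then comes a cross wall 34 mm above the table.
- lip_orange (a point): middle of the top edge of the lip of the orange-cup tray, 48 mm above the table, halfway through the lip's 10 mm thickness (faces 5 mm to either side in x); moves with the tray, axes as its slide's. The bay behind the lip runs from 5 to 55 mm along +x from here; it is 50 x 99 mm, empty, its floor 34 mm below this point; then comes a cross wall 34 mm above the table.
- lip_front_green: blue front face plate of the lip of the green-cup tray, 3 x 105 x 34 mm, top 45 mm above the table; origin at the middle of its lower edge, 11 mm above the table; it is the face towards the robot
- lip_back_green: blue rear face plate of the lip of the green-cup tray, 3 x 105 x 34 mm, top 45 mm above the table; origin at the middle of its lower edge, 11 mm above the table; it is the face towards the finger bay
- lip_front_orange: blue front face plate of the lip of the orange-cup tray, 3 x 105 x 34 mm, top 45 mm above the table; origin at the middle of its lower edge, 11 mm above the table; it is the face towards the robot
- lip_back_orange: blue rear face plate of the lip of the orange-cup tray, 3 x 105 x 34 mm, top 45 mm above the table; origin at the middle of its lower edge, 11 mm above the table; it is the face towards the finger bay
- floor_green (a point): centre of the cup compartment's floor (105 x 97 mm inside, walls 20 mm high) in the green-cup tray; moves with it
- floor_orange (a point): centre of the cup compartment's floor (105 x 97 mm inside, walls 20 mm high) in the orange-cup tray; moves with it
- cup_green: loose tasting cup of dark green sauce, 67 mm across, 46 mm high, about 50 g, standing in its tray; origin at the centre of its underside, z up
- cup_orange: loose tasting cup of orange sauce, 67 mm across, 46 mm high, about 50 g, standing in its tray; origin at the centre of its underside, z up
- weight: loose steel calibration weight, 29 mm across, 45 mm high, between the two slides; origin at the centre of its underside. Bystander
- tape: loose roll of blue tape, 72 mm across, 25 mm high, left of the slides, beside the scale; origin at the centre of its underside. Bystander
- shaker: loose stainless shaker, 64 mm across, 110 mm high, to the right; origin at the centre of its underside. Bystander
- lid_4: loose white tub lid, 134 x 127 x 20 mm, at the front right; origin at the centre of its underside. Bystander
Things that resemble listed ones, but are neither listed nor needed, are in the scene too. Of the things like the cup_orange, leave any that is grey, turquoise or white; of the rest the larger one is meant.

How it is judged:
On the way, in this order (a step that is already met when the one before it is completed fails the run):
1. the orange-cup tray is pushed fully home (within 6 mm) while the green-cup tray is still in (value of joint tray_orange below 0.006 m and value of joint tray_green below 0.03 m), for 0.2 s.
2. the green-cup tray is on its way out, drawn by a finger against the rear face of its lip (contact force between the fingers and lip_back_green above 0.5 N and value of joint tray_green between 0.035 and 0.1 m), for 0.05 s.
3. the green-cup tray is out to its stop (within 8 mm) (value of joint tray_green above 0.112 m), for 0.2 s.
At the end, for the whole second after the job is handed in: the orange-cup tray is within 6 mm of fully home, the green-cup tray within 8 mm of its outer stop (0.12 m), and both cups stand upright (within 0.2 rad) and at rest in their own trays' compartments (value of joint tray_orange below 0.006 m and value of joint tray_green above 0.112 m and horizontal distance between cup_green and floor_green below 0.035 m and angle between each of cup_green, cup_orange's own z axis and vertical below 0.2 rad and height (world z) of each of cup_green, cup_orange below 0.025 m and linear speed of each of cup_green, cup_orange below 0.02 m/s and horizontal distance between cup_orange and floor_orange below 0.035 m); the robot touches nothing.
It fails at once if a lip is pinched: its front and rear faces are pressed by the fingers at once ((contact force between the fingers and lip_front_green above 0.5 N and contact force between the fingers and lip_back_green above 0.5 N) or (contact force between the fingers and lip_front_orange above 0.5 N and contact force between the fingers and lip_back_orange above 0.5 N)).
It fails at once if a cup is touched by the robot (contact force between any of the fingers, the arm and cup_green above 1 N or contact force between any of the fingers, the arm and cup_orange above 1 N).
It fails at once if a cup is lifted or tipped (height (world z) of any of cup_green, cup_orange above 0.034 m or angle between any of cup_green, cup_orange's own z axis and vertical above 0.35 rad).
It fails at once if the weight, tape, shaker or lid is moved more than 20 mm (distance of any of weight, tape, shaker, lid_4 from where it was at the start of the episode above 0.02 m).
It also fails if it takes over 56 s, if anything falls off the work surface, if the arm or the gripper's body presses on something with over 40 N, if the wrist force passes 120 N, or if a joint passes its speed limit or range.

### The arm

A 6-joint arm with a two-finger parallel gripper is mounted at the origin on a cart in front of the work surface, level with it; the furniture and walls round the work are solid. World frame = base frame: x ahead of the robot, y to its left, z up, the work surface at z = 0. Lengths are in m, angles in rad, forces in N, time in s.
With the tool pointing down it reaches from about 0.25 to 0.85 m from the base axis. Payload 12.5 kg.
Tool frame: the origin (TCP) lies between the finger pads; the fingertips stand 25 mm ahead of it and the grasp point (between the pads) lies 6 mm ahead of it (arm.tip_extent is the distance from the TCP to the fingertips, in m); z points along the fingers, y is the line along which they close (so a half turn about z gives the same grasp; the last joint's range is limited). The gripper opens to 93 mm and grips with 3 to 60 N. Pads are 15 mm wide; open, the fingers measure 128 mm over their backs; the gripper's body (75 mm by 188 mm) begins 65 mm behind the grasp point.
Start: joints at [-1.309, 0.351, 1.652, -0, 1.139, -0.085], TCP at [0.187, -0.517, 0.244] pointing down, gripper open.
Joint ranges: [-2.75, 2.75], [-0.79, 2.1], [0.01, 2.65], [-1.57, 4.71], [0.07, 3.14], [-2.87, 2.87]. Speed limits (rad/s): [2.22, 2.22, 2.79, 3.14, 3.14, 3.14].

### API

Orientations are given as a unit quaternion [w, x, y, z].
In Python, from workcell import arm gives the robot as it stands.
- The arm moves only by the shell command python3 -m handwheel 'ROWS' [FORCE]. ROWS is JSON, a list that holds one entry, the list of rows, each a list of 7 numbers: the closure, from 0 (fully open) to 1 (shut), then the shift along the tool's x, y, z in cm, then the turn, a rotation vector about the tool's x, y, z in rad. In form: [[[grip, dx, dy, dz, ax, ay, az], ...]]. A call has exactly 5 rows; each row is the pose to reach, as a shift and turn from the pose commanded when the call began, along the tool's axes at that moment; what a row does not reach only later rows make up. A row lasts 1/12 s, in which the tool goes at most 41.7 mm and 7.16 degrees, less where a joint would pass 70% of its speed; a pose out of reach is approached as far as the arm can. A call with a gripper value outside its range is refused whole. The fingers move at their own pace and stop on an object; FORCE is the grip in N (left out, the last holds). Time passes only in rows, so rows that repeat a pose let the fingers close, or fill a call up. It gives the time, the measured TCP pose, the force, the opening and the grip force at its end, in the units of the state.
- arm.state(): the state, without advancing time (a new reading comes with each control period).
- arm.capture(name): name is "scene" or "top" or "wrist"; returns the picture (384x512x3 uint8, red, green, blue); there is no depth.
- arm.camera_params(name): a dict with "intrinsics" (3x3 intrinsics, pixels), "R" (3x3) and "t" (3): a world point X has camera coordinates R X + t. Camera axes: x right, y down, z forward; pixel columns grow to the right and rows downward; lengths in m; the calibration is good to about 2 mm. The wrist camera is an equidistant fisheye: a pixel r from the principal point sees the ray r / f radians off the axis. A picture is of the moment at which its call begins: read the wrist's pose just before it. camera_params takes no time and is no camera call; for the wrist camera it gives the pose at the moment of the call.
- arm.sign_off(): hands the job in; it is judged then, once.
The state is a dict: "clock": time; "joint_positions": joint angles; "joint_vel": joint speeds; "joint_torque": joint torques, N m; "eef_pos": TCP position; "tool_rot": TCP orientation; "ft_force": force on the tool from outside, world axes, zero at the start; "wrist_torque": the same for the moment, N m; "gripper_width": finger opening in m; "gripper_force": force on a finger pad.
Only numpy, scipy, OpenCV 4.12 (cv2) and the standard library are available. Lean on these libraries where they do the work, as an engineer would, in place of code of your own. Each camera call takes 0.05 s, during which the arm holds its last target. There are 200 camera calls.

## Working session

There is one attempt and no reset: what is moved stays moved. The work goes in short steps, Python scripts to look and compute and a shell command to move; the robot and the scene stay as the last step left them, time stands still between calls to the robot, and variables do not carry over. Pictures are saved under pics/ and viewed, at most 10 in all, crops included, and the job is handed in when it is done.

```bash
mkdir -p pics; python3 - <<'E'
from workcell import arm
import cv2,numpy as np
s=arm.state();print(s['clock'],s['eef_pos'],s['tool_rot'],arm.tip_extent)
for n in("scene","top"):
    im=arm.capture(n);cv2.imwrite(f"pics/{n}0.png",im[:,:,::-1])
    p=arm.camera_params(n);print(n,{k:np.round(p[k],4).tolist() for k in p if k in("intrinsics","R","t")})
E
```

```text
0.0 [ 0.18686255 -0.51695297  0.24310938] [-5.65885429e-04  9.85002263e-01  1.72540481e-01 -6.58408361e-05] 0.025
scene {'intrinsics': [[403.3573, 0.0, 260.6853], [0.0, 403.3573, 195.1269], [0.0, 0.0, 1.0]], 'R': [[-0.8733, -0.4869, -0.0162], [-0.3177, 0.5945, -0.7386], [0.3693, -0.6399, -0.6739]], 't': [0.4506, 0.2749, 0.922]}
top {'intrinsics': [[377.4283, 0.0, 256.7835], [0.0, 377.4283, 189.9154], [0.0, 0.0, 1.0]], 'R': [[-0.0043, -0.9996, -0.0263], [-0.9839, 0.0089, -0.1783], [0.1785, 0.0251, -0.9836]], 't': [-0.0926, 0.5624, 0.9948]}
```

View pics/top0.png

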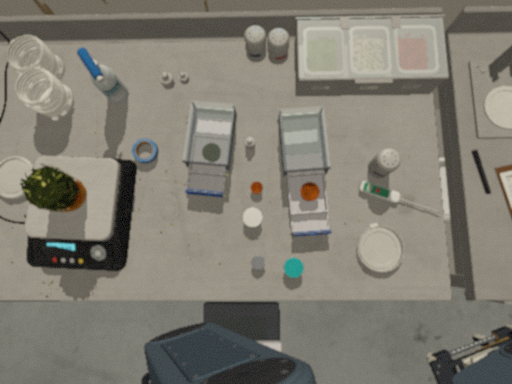

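View pics/scene0.png

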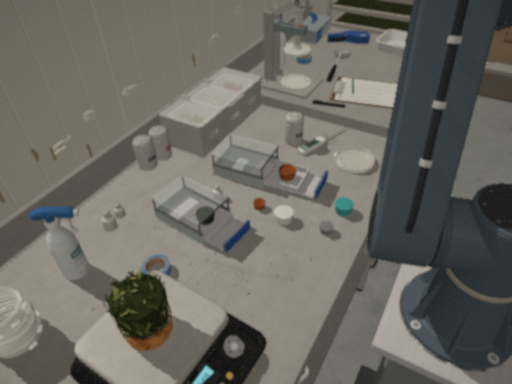

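The top view shows the green slide on the left with its blue lip near (206,192), and the orange slide on the right with its tray out and lip near (310,233). A turquoise cup at (293,267) stands in front of the orange lip. Next I measure the lips.

```bash
cat >h.py <<'E'
import numpy as np,cv2
from workcell import arm
def ray(n,uv,z):
    p=arm.camera_params(n);K,R,t=map(np.array,(p["intrinsics"],p["R"],p["t"]))
    C=-R.T@t;d=R.T@np.linalg.inv(K)@np.array([uv[0],uv[1],1.]);return C+d*(z-C[2])/d[2]
def blue(im,box):
    h=cv2.cvtColor(im,cv2.COLOR_RGB2HSV);m=cv2.inRange(h,(105,110,50),(130,255,255))
    k=np.zeros_like(m);a,b,c,d=box;k[b:d,a:c]=m[b:d,a:c];return k
E
python3 - <<'E'
from h import *
for n,bx in (("top",{"g":(175,180,240,205),"o":(280,220,340,245)}),("scene",{"g":(210,205,260,260),"o":(300,160,335,205)})):
    im=cv2.imread(f"pics/{n}0.png")[:,:,::-1]
    print(n,"C",-np.array(arm.camera_params(n)["R"]).T@arm.camera_params(n)["t"])
    for k,b in bx.items():
        m=blue(im.copy(),b);pts=cv2.findNonZero(m);r=cv2.boxPoints(cv2.minAreaRect(pts))
        print(k,len(pts),r.round(1).tolist())
        for q in r: print("  ",ray(n,q,.045).round(4),ray(n,q,.011).round(4))
im=cv2.imread("pics/top0.png")
c=cv2.resize(im[90:250,170:345],None,fx=4.4,fy=3.7*4.4/3.7*.85,interpolation=cv2.INTER_CUBIC);print(c.shape)
c=cv2.resize(im[95:240,175:340],None,fx=4,fy=4,interpolation=cv2.INTER_CUBIC);cv2.imwrite("pics/crop.png",c)
E
```

```text
top C [ 0.3753691  -0.12252328  1.07635506]
g 43 [[186.8000030517578, 192.6999969482422], [187.0, 190.6999969482422], [221.10000610351562, 194.3000030517578], [220.89999389648438, 196.1999969482422]]
   [0.5565 0.0989 0.045 ] [0.5625 0.1062 0.011 ]
   [0.5621 0.0985 0.045 ] [0.5683 0.1058 0.011 ]
   [0.5511 0.0031 0.045 ] [0.5569 0.0073 0.011 ]
   [0.5456 0.0036 0.045 ] [0.5512 0.0078 0.011 ]
o 9 [[311.0, 233.0], [316.0, 233.0], [316.0, 234.0], [311.0, 234.0]]
   [ 0.4425 -0.2428  0.045 ] [ 0.4447 -0.2467  0.011 ]
   [ 0.4424 -0.2563  0.045 ] [ 0.4446 -0.2607  0.011 ]
   [ 0.4397 -0.2562  0.045 ] [ 0.4418 -0.2606  0.011 ]
   [ 0.4398 -0.2427  0.045 ] [ 0.4419 -0.2466  0.011 ]
scene C [0.1404193  0.64594752 0.8317017 ]
g 185 [[222.5, 246.5], [247.5, 221.5], [251.5, 225.5], [226.5, 250.5]]
   [0.5628 0.1142 0.045 ] [0.5811 0.0912 0.011 ]
   [0.5515 0.0081 0.045 ] [ 0.5692 -0.0195  0.011 ]
   [0.5345 0.0158 0.045 ] [ 0.5515 -0.0114  0.011 ]
   [0.5467 0.1204 0.045 ] [0.5643 0.0977 0.011 ]
o 55 [[314.1000061035156, 195.0], [325.20001220703125, 174.60000610351562], [327.5, 175.8000030517578], [316.3999938964844, 196.1999969482422]]
   [ 0.4358 -0.1744  0.045 ] [ 0.4486 -0.2098  0.011 ]
   [ 0.443  -0.2753  0.045 ] [ 0.4561 -0.3151  0.011 ]
   [ 0.4348 -0.273   0.045 ] [ 0.4475 -0.3127  0.011 ]
   [ 0.4281 -0.1726  0.045 ] [ 0.4405 -0.208   0.011 ]
(598, 770, 3)
```

View pics/crop.png

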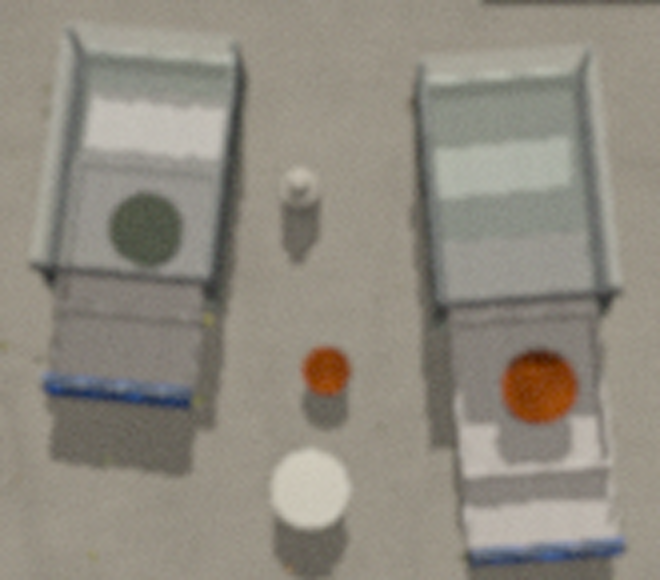

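The crop shows both blue lip bands. The green lip runs from (45,383) to (190,396) and the orange lip from (472,556) to (622,546), in 4x crop pixels. Hood side edges give the slide headings.

```bash
python3 - <<'E'
from h import *
P=lambda x,y,z:ray("top",((x+.5)/4-.5+175,(y+.5)/4-.5+95),z)
for n,a,b in(("g",(45,382),(190,394)),("o",(472,554),(622,545))):
    A,B=P(*a,.048),P(*b,.048);d=A-B;print(n,"lip centre",((A+B)/2).round(4),"len",np.linalg.norm(d).round(4),"yaw deg",np.degrees(np.arctan2(-d[0],d[1])).round(2))
# hood top corners (front L,R, back L,R)
for n,q in(("g",((40,266),(212,279),(72,30),(238,42))),("o",((440,303),(616,290),(420,62),(590,50)))):
    W=[P(*u,.082) for u in q];f=(W[0]+W[1])/2;r=(W[2]+W[3])/2;d=r-f
    print(n,"hood front mid",f.round(4),"rear",r.round(4),"yaw",np.degrees(np.arctan2(d[1],d[0])).round(2),"len",np.linalg.norm(d).round(3),"w",np.linalg.norm(W[0]-W[1]).round(3))
# scene: lip top edge candidates
im=cv2.imread("pics/scene0.png");c=cv2.resize(im[155:260,205:335],None,fx=5,fy=5,interpolation=cv2.INTER_CUBIC);cv2.imwrite("pics/crop2.png",c)
E
```

```text
g lip centre [0.5585 0.0505 0.048 ] len 0.1017 yaw deg -5.28
o lip centre [ 0.445  -0.2435  0.048 ] len 0.1014 yaw deg 3.08
g hood front mid [0.6323 0.0407 0.082 ] rear [0.8028 0.0237 0.082 ] yaw -5.7 len 0.171 w 0.118
o hood front mid [ 0.6126 -0.2318  0.082 ] rear [ 0.7843 -0.2206  0.082 ] yaw 3.72 len 0.172 w 0.119
```

View pics/crop2.png

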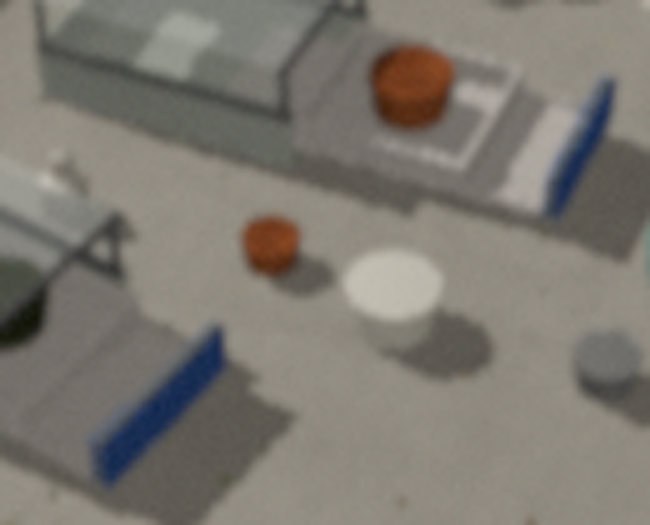

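The scene view agrees: the lips stand upright, the bays behind them are empty, and nothing is near the orange lip's front face. I'll start with an approach to orange at height, closing the fingers.

```bash
cat >>h.py <<'E'
from scipy.spatial.transform import Rotation as Ro
def go(x,y,z,yawdeg):
    s=arm.state();q=s["tool_rot"];R=Ro.from_quat([q[1],q[2],q[3],q[0]])
    T=Ro.from_euler("z",yawdeg,degrees=True)*Ro.from_euler("x",180,degrees=True)
    print("t",round(s["clock"],2),"pos",np.round(s["eef_pos"],4),"F",np.round(s["ft_force"],1),"w",round(s["gripper_width"],4))
    print("shift cm",(R.inv().apply(np.array([x,y,z])-s["eef_pos"])*100).round(2),"turn",(R.inv()*T).as_rotvec().round(3))
E
python3 -m handwheel '[[[1,3.4,-2,0,0,0,0.06],[1,6.8,-4,0,0,0,0.12],[1,10.2,-6,0,0,0,0.18],[1,13.6,-8,0,0,0,0.24],[1,17,-10,0,0,0,0.288]]]' 20
python3 -c "
from h import *
go(.408,-.2457,.047,3.4)"
```

```text
clock: 0.52
eef_pos: [0.3135, -0.3637, 0.2435]
tool_rot: [-0.0, 1.0, 0.028, -0.0]
ft_force: [0.4, -0.3, -0.0]
gripper_width: 0.0643
gripper_force: 0.0
t 0.52 pos [ 0.3135 -0.3637  0.2435] F [ 0.4 -0.3 -0. ] w 0.0643
shift cm [ 10.09 -11.26  19.65] turn [-0.     0.    -0.004]
```

```bash

python3 -m handwheel '[[[1,2.5,-2.8,1,0,0,0],[1,5,-5.6,2,0,0,0],[1,7.5,-8.4,3,0,0,0],[1,10.1,-11.2,5,0,0,0],[1,10.1,-11.2,8,0,0,0]]]'
python3 - <<'E'
from h import *
go(.408,-.2457,.047,3.4)
im=arm.capture("top");cv2.imwrite("pics/t1.png",cv2.resize(im[95:300,175:345,::-1],None,fx=2.9,fy=2.9,interpolation=cv2.INTER_CUBIC))
E
```

```text
clock: 0.93
eef_pos: [0.4106, -0.2445, 0.1646]
tool_rot: [0.001, 1.0, 0.031, 0.002]
ft_force: [0.5, -0.9, 0.0]
gripper_width: 0.0311
gripper_force: 0.0
t 0.93 pos [ 0.4106 -0.2445  0.1646] F [ 0.5 -0.9  0. ] w 0.0311
shift cm [-0.31  0.08 11.76] turn [ 0.002 -0.004  0.003]
```

View pics/t1.png

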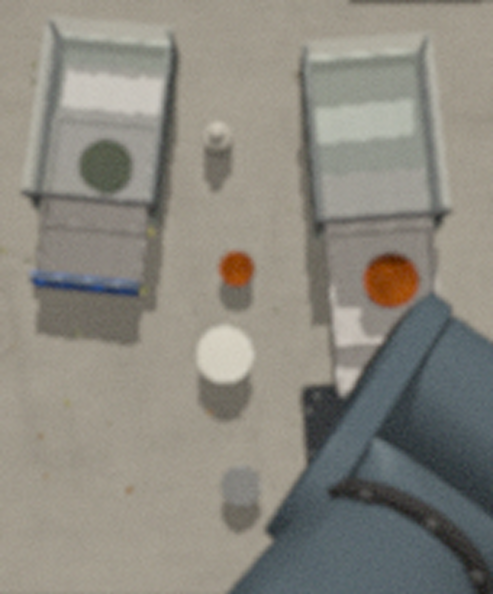

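The arm hides the orange lip, but the white and grey cups at (225,355) and (240,487) are clear of the path. Next is the descent in front of the lip.

```bash

python3 -m handwheel '[[[1,-0.5,0.1,2,0,0,0],[1,-0.5,0.1,5,0,0,0],[1,-0.5,0.1,8,0,0,0],[1,-0.5,0.1,11,0,0,0],[1,-0.5,0.1,11.7,0,0,0]]]'
python3 -c "
from h import *
go(.5375,-.238,.047,3.4)"
```

```text
clock: 1.4
eef_pos: [0.4002, -0.2483, 0.0437]
tool_rot: [-0.002, 1.0, 0.029, -0.002]
ft_force: [-0.4, 0.2, 0.1]
gripper_width: 0.0005
gripper_force: 0.0
t 1.4 pos [ 0.4002 -0.2483  0.0437] F [-0.4  0.2  0.1] w 0.0005
shift cm [13.77 -0.24 -0.39] turn [-0.004  0.004 -0.001]
```

```bash

python3 -m handwheel '[[[1,0.6,0,-0.3,0,0,0],[1,1.2,0,-0.3,0,0,0],[1,1.8,0,-0.3,0,0,0],[1,2.4,0,-0.3,0,0,0],[1,3,-0.1,-0.3,0,0,0]]]'
python3 -m handwheel '[[[1,0.7,0,0,0,0,0],[1,1.4,0,0,0,0,0],[1,2.1,0,0,0,0,0],[1,2.8,0,0,0,0,0],[1,3.5,0,0,0,0,0]]]'
python3 -c "
from h import *
go(.5375,-.238,.047,3.4)"
```

```text
clock: 1.82
eef_pos: [0.4333, -0.2467, 0.0509]
tool_rot: [0.001, 1.0, 0.03, 0.001]
ft_force: [-2.1, -1.5, 0.5]
gripper_width: 0.0006
gripper_force: 1.1
clock: 2.23
eef_pos: [0.4676, -0.2439, 0.0496]
tool_rot: [-0.0, 1.0, 0.029, -0.0]
ft_force: [-2.5, 0.7, 1.6]
gripper_width: 0.0008
gripper_force: 1.1
t 2.23 pos [ 0.4676 -0.2439  0.0496] F [-2.5  0.7  1.6] w 0.0008
shift cm [ 7.01 -0.18  0.26] turn [-0.  0. -0.]
```

Contact is light, about 2.5 N, and the tray is moving. I'll keep pushing, and slow down near home.

```bash

python3 -m handwheel '[[[1,0.8,0,0,0,0,0],[1,1.6,0,0.1,0,0,0],[1,2.4,-0.1,0.2,0,0,0],[1,3.2,-0.1,0.2,0,0,0],[1,4,-0.1,0.2,0,0,0]]]'
python3 -m handwheel '[[[1,0.5,0,0,0,0,0],[1,1,0,0,0,0,0],[1,1.5,0,0,0,0,0],[1,2,0,0,0,0,0],[1,2.4,0,0,0,0,0]]]'
python3 -c "
from h import *
go(.5375,-.238,.047,3.4)"
```

```text
clock: 2.65
eef_pos: [0.5075, -0.2406, 0.0474]
tool_rot: [-0.0, 1.0, 0.029, -0.0]
ft_force: [-2.2, 0.3, -0.7]
gripper_width: 0.0005
gripper_force: 1.1
clock: 3.07
eef_pos: [0.5312, -0.2393, 0.0475]
tool_rot: [-0.0, 1.0, 0.029, -0.0]
ft_force: [-2.7, 1.5, -0.5]
gripper_width: 0.0003
gripper_force: 0.9
t 3.07 pos [ 0.5312 -0.2393  0.0475] F [-2.7  1.5 -0.5] w 0.0003
shift cm [ 0.64 -0.09  0.05] turn [-0.     0.    -0.001]
```

```bash

python3 -m handwheel '[[[1,0.1,0,0,0,0,0],[1,0.3,0,0,0,0,0],[1,0.4,0,0,0,0,0],[1,0.5,0,0,0,0,0],[1,0.6,0,0,0,0,0]]]'
python3 -c "
from h import *
go(.5375,-.238,.047,3.4)"
```

```text
clock: 3.48
eef_pos: [0.5349, -0.2391, 0.0476]
tool_rot: [-0.0, 1.0, 0.03, -0.002]
ft_force: [-19.4, -2.7, 11.2]
gripper_width: 0.0004
gripper_force: 9.7
t 3.48 pos [ 0.5349 -0.2391  0.0476] F [-19.4  -2.7  11.2] w 0.0004
shift cm [ 0.27 -0.1   0.06] turn [-0.001  0.005  0.   ]
```

Force has built up to 19 N, so the orange tray is home. I'll back off, rise, and move over to the green tray's finger bay.

```bash

python3 -m handwheel '[[[1,-1,0,0,0,0,0],[1,-3,0,0,0,0,0],[1,-3.5,0,-2,0,0,0],[1,-3.5,0,-6,0,0,0],[1,-3.5,0,-10,0,0,0]]]'
python3 -c "
from h import *
go(.586,.048,.15,-5.5)"
```

```text
clock: 3.9
eef_pos: [0.5009, -0.241, 0.1482]
tool_rot: [-0.001, 1.0, 0.029, -0.001]
ft_force: [1.2, 0.4, -0.5]
gripper_width: 0.0006
gripper_force: 0.0
t 3.9 pos [ 0.5009 -0.241   0.1482] F [ 1.2  0.4 -0.5] w 0.0006
shift cm [ 10.18 -28.36  -0.16] turn [-0.001  0.001  0.154]
```

```bash

python3 -m handwheel '[[[1,1.2,-3.6,0,0,0,0.03],[1,2.4,-7.2,0,0,0,0.06],[1,3.6,-10.8,0,0,0,0.1],[1,4.8,-14.4,0,0,0,0.13],[1,6,-18,0,0,0,0.154]]]'
python3 -m handwheel '[[[1,0.7,-3.4,0,0,0,0],[1,1.6,-6.8,0,0,0,0],[1,2.5,-10.7,0,0,0,0],[1,2.5,-10.7,0,0,0,0],[1,2.5,-10.7,0,0,0,0]]]'
python3 - <<'E'
from h import *
go(.586,.048,.15,-5.5)
im=arm.capture("top");a=im[95:300,175:345,::-1]
im=arm.capture("scene");b=im[130:290,150:350,::-1]
a=cv2.resize(a,(340,410));b=cv2.resize(b,(450,360))
o=np.zeros((410,790,3),np.uint8);o[:,:340]=a;o[:360,340:]=b;cv2.imwrite("pics/t2.png",o)
E
```

```text
clock: 4.32
eef_pos: [0.5516, -0.0564, 0.1481]
tool_rot: [0.0, 0.999, -0.049, 0.001]
ft_force: [0.1, 1.0, 0.3]
gripper_width: 0.0005
gripper_force: 0.0
clock: 4.73
eef_pos: [0.5866, 0.0478, 0.1476]
tool_rot: [-0.0, 0.999, -0.046, 0.001]
ft_force: [0.8, -0.7, 0.2]
gripper_width: 0.0006
gripper_force: 0.0
t 4.73 pos [0.5866 0.0478 0.1476] F [ 0.8 -0.7  0.2] w 0.0006
shift cm [-0.06 -0.02 -0.24] turn [-0.    -0.001  0.004]
```

View pics/t2.png

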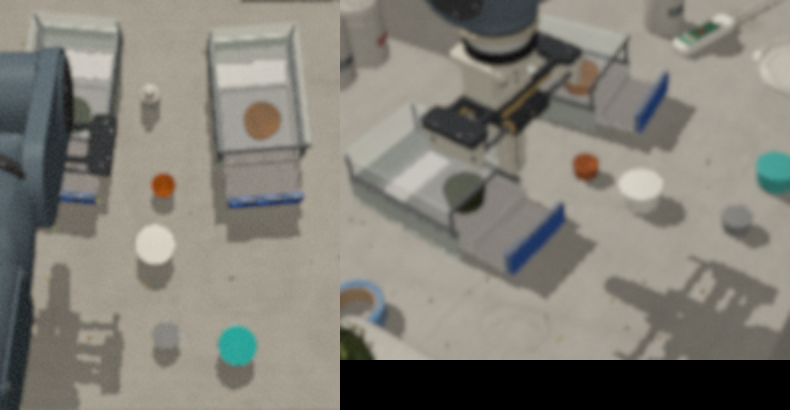

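The orange tray is home with its lip at (265,199) in the left pane, and its cup is centred. The fingers hang above the green bay. I'll lower them into the bay.

```bash

python3 -m handwheel '[[[1,0,0,2,0,0,0],[1,0,0,4,0,0,0],[1,0,0,6,0,0,0],[1,0,0,7,0,0,0],[1,0,0,7.5,0,0,0]]]'
python3 -m handwheel '[[[1,0,0,0.5,0,0,0],[1,0,0,1,0,0,0],[1,0,0,1.5,0,0,0],[1,0,0,2,0,0,0],[1,0,0,2.4,0,0,0]]]'
python3 -m handwheel '[[[1,-0.4,0,0,0,0,0],[1,-0.8,0,0,0,0,0],[1,-1.2,0,0,0,0,0],[1,-1.6,0,0,0,0,0],[1,-2,0,0,0,0,0]]]'
```

```text
clock: 5.25
eef_pos: [0.5855, 0.0451, 0.0714]
tool_rot: [0.0, 0.999, -0.048, -0.001]
ft_force: [0.6, 0.1, 0.3]
gripper_width: 0.0002
gripper_force: 0.0
clock: 5.67
eef_pos: [0.5864, 0.0462, 0.0485]
tool_rot: [-0.0, 0.999, -0.048, 0.0]
ft_force: [-0.7, 0.6, -0.1]
gripper_width: 0.0004
gripper_force: 0.0
clock: 6.08
eef_pos: [0.5663, 0.0483, 0.049]
tool_rot: [-0.0, 0.999, -0.048, 0.001]
ft_force: [2.4, 0.1, -0.1]
gripper_width: 0.0007
gripper_force: 0.9
```

There is contact at 2.4 N and the tray is hooked. Now I draw it out.

```bash

python3 -m handwheel '[[[1,-0.7,0,0,0,0,0],[1,-1.4,0,0,0,0,0],[1,-2.1,0,0,0,0,0],[1,-2.8,0,0,0,0,0],[1,-3.5,0,0,0,0,0]]]'
python3 -m handwheel '[[[1,-0.7,0,0,0,0,0],[1,-1.4,0,0,0,0,0],[1,-2.1,0,0,0,0,0],[1,-2.8,0,0,0,0,0],[1,-3.5,0,0,0,0,0]]]'
python3 -m handwheel '[[[1,-0.5,0,0,0,0,0],[1,-1,0,0,0,0,0],[1,-1.5,0,0,0,0,0],[1,-2,0,0,0,0,0],[1,-2.5,0,0,0,0,0]]]'
```

```text
clock: 6.5
eef_pos: [0.5309, 0.0516, 0.0488]
tool_rot: [-0.0, 0.999, -0.048, 0.0]
ft_force: [2.4, 1.4, -0.2]
gripper_width: 0.0007
gripper_force: 1.1
clock: 6.92
eef_pos: [0.496, 0.0549, 0.0486]
tool_rot: [-0.0, 0.999, -0.048, 0.0]
ft_force: [2.2, 2.2, 0.9]
gripper_width: 0.0006
gripper_force: 1.1
clock: 7.33
eef_pos: [0.4713, 0.0572, 0.0486]
tool_rot: [-0.0, 0.999, -0.048, 0.0]
ft_force: [2.9, 2.2, 0.5]
gripper_width: 0.0004
gripper_force: 1.0
```

```bash

python3 -m handwheel '[[[1,-0.2,0,0,0,0,0],[1,-0.4,0,0,0,0,0],[1,-0.6,0,0,0,0,0],[1,-0.8,0,0,0,0,0],[1,-0.9,0,0,0,0,0]]]'
python3 -m handwheel '[[[1,-0.1,0,0,0,0,0],[1,-0.2,0,0,0,0,0],[1,-0.3,0,0,0,0,0],[1,-0.4,0,0,0,0,0],[1,-0.4,0,0,0,0,0]]]'
```

```text
clock: 7.75
eef_pos: [0.4635, 0.058, 0.0487]
tool_rot: [-0.0, 0.999, -0.048, 0.001]
ft_force: [8.1, -0.2, -7.4]
gripper_width: 0.0005
gripper_force: 4.4
clock: 8.17
eef_pos: [0.4633, 0.0581, 0.0493]
tool_rot: [-0.0, 0.999, -0.048, 0.005]
ft_force: [20.7, -2.3, -16.8]
gripper_width: 0.0003
gripper_force: 10.4
```

The tray has hit its stop at 20 N. I'll unhook gently, rise, and verify.

```bash

python3 -m handwheel '[[[1,0.6,0,0,0,0,0],[1,1.2,0,0,0,0,0],[1,1.8,0,0,0,0,0],[1,2.1,0,0,0,0,0],[1,2.1,0,0,0,0,0]]]'
python3 -m handwheel '[[[1,0,0,-2,0,0,0],[1,0,0,-5,0,0,0],[1,0,0,-8,0,0,0],[1,0,0,-12,0,0,0],[1,0,0,-15,0,0,0]]]'
python3 -m handwheel '[[[1,-3,3,0,0,0,0],[1,-6,5,0,0,0,0],[1,-9,7,0,0,0,0],[1,-12,9,0,0,0,0],[1,-14,11,0,0,0,0]]]'
python3 - <<'E'
from h import *
a=arm.capture("top")[95:300,175:345,::-1]
b=arm.capture("scene")[130:290,150:350,::-1]
a=cv2.resize(a,(340,410));b=cv2.resize(b,(450,360))
o=np.zeros((410,790,3),np.uint8);o[:,:340]=a;o[:360,340:]=b;cv2.imwrite("pics/t3.png",o)
E
```

```text
clock: 8.58
eef_pos: [0.4801, 0.0564, 0.0485]
tool_rot: [0.0, 0.999, -0.048, -0.0]
ft_force: [-0.4, 0.5, -1.5]
gripper_width: 0.0005
gripper_force: 0.0
clock: 9.0
eef_pos: [0.4794, 0.0565, 0.2011]
tool_rot: [0.0, 0.999, -0.048, 0.0]
ft_force: [1.9, 0.6, 0.1]
gripper_width: 0.0004
gripper_force: 0.0
clock: 9.42
eef_pos: [0.3269, -0.0397, 0.1982]
tool_rot: [-0.0, 0.999, -0.047, -0.001]
ft_force: [0.5, -1.0, -0.0]
gripper_width: 0.0003
gripper_force: 0.0
```

View pics/t3.png

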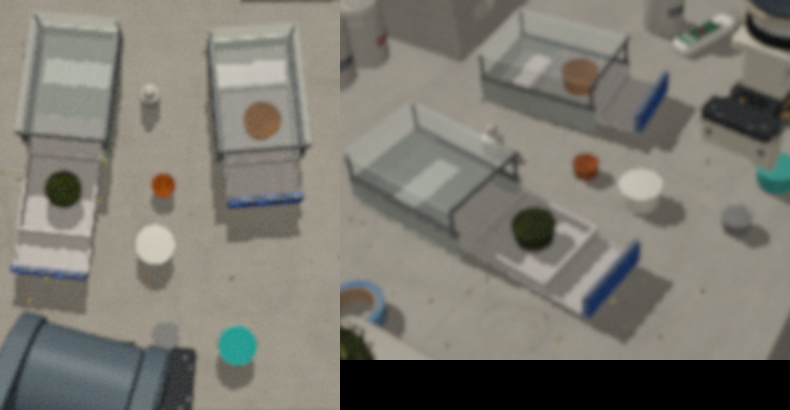

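The green tray is fully out with its lip at (50,271), its cup upright at (63,188). The orange tray is home with its cup upright at (262,119), and the gripper is clear of everything. Handing in.

```bash
python3 -c "
from workcell import arm
print(arm.sign_off())"
```

```text
the job is handed in; nothing more can be done
None
```

I pushed the orange tray home, drew the green tray out to its stop by its lip, and handed the job in at about 9.5 s; the last pictures show both cups upright in their trays, but no verdict came back.

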